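Start the red-light drawing session

ROBOT

A 6-joint arm with a two-finger parallel gripper is mounted at the origin on the work surface. World frame = base frame: x ahead of the robot, y to its left, z up, the work surface at z = 0. Lengths are in m, angles in rad, forces in N, time in s.
With the tool pointing down it reaches from about 0.35 to 1 m from the base axis. Payload 7.1 kg.
Tool frame: the origin (TCP) lies at the very end of the fingers, on their centre line; the grasp point (between the pads) lies 19 mm behind it; z points along the fingers, y is the line along which they close (so a half turn about z gives the same grasp; the last joint's range is limited). The gripper opens to 85 mm and grips with 20 to 120 N. Pads are 22 mm wide; open, the fingers measure 114 mm over their backs; the gripper's body (76 mm by 85 mm) begins 54 mm behind the grasp point. The pads swing forward as they close: fully open they stand 13 mm farther back than shut.
Start: joints at [-1.238, 0.423, 1.63, -0, 1.089, -0.019], TCP at [0.215, -0.587, 0.231] pointing down, gripper open.
Joint ranges: [-3, 3], [-0.9, 2.11], [0.09, 2.58], [-1.31, 4.45], [0.11, 2.69], [-2.54, 2.54]. Speed limits (rad/s): [2.39, 2.39, 3.01, 3.14, 3.14, 3.14].

INTERFACE

Orientations are given as a rotation vector (axis times angle).
In Python, from bench import r gives the robot as it stands.
- The arm moves only by the tool play_rows, never from a script. Its argument "deltas" is text: rows parted by semicolons, each of 7 numbers parted by spaces: the opening in per cent of the stroke, from 0 (shut) to 100 (fully open), then the shift along the tool's x, y, z in units of 0.25 m (1.0 is 0.25 m), then the turn, a rotation vector about the tool's x, y, z in units of pi rad (1.0 is pi rad). In form: hand tx ty tz ax ay az; .... A call has 1 to 8 rows; each row is the pose to reach, as a shift and turn from the pose commanded when the call began, along the tool's axes at that moment, turning the shorter way round; what a row does not reach only later rows make up. A row lasts 1/10 s, in which the tool goes at most 50 mm and 8.59 degrees, less where a joint would pass 70% of its speed; a pose out of reach is approached as far as the arm can. A call with a number of a shift or a turn outside -1 to 1 is refused whole. A call with a gripper value outside its range is refused whole. The fingers move at their own pace and stop on an object; "force" is the grip in N (left out, the last holds). Time passes only in rows, so rows that repeat a pose let the fingers close. It gives the time, the measured TCP pose, the force, the opening and the grip force at its end, in the units of the state.
- r.observe(): the state, without advancing time (a new reading comes with each control period).
- r.read_camera(name): name is "scene" or "side" or "wrist"; returns the picture (480x640x3 uint8, red, green, blue); there is no depth.
- r.camera_params(name): a dict with "fx", "fy", "cx", "cy" (pixels), "extrinsics" (4x4, takes a point from camera to world coordinates); the wrist camera has in their place "hand_eye" (4x4, takes a point from camera to tool coordinates, whose origin is the TCP and whose axes are the flange's). Camera axes: x right, y up, looking along -z (the intrinsics and any distortion apply to the point x, -y, -z); pixel columns grow to the right and rows downward; lengths in m; the calibration is good to about 2 mm. The wrist camera is an equidistant fisheye: a pixel r from the principal point sees the ray r / f radians off the axis. A picture is of the moment at which its call begins: read the wrist's pose just before it. camera_params takes no time and is no camera call.
- r.close_job(): hands the job in; it is judged then, once.
The state is a dict: "time": time; "joints": joint angles; "joint_velocities": joint speeds; "tau": joint torques, N m; "eef_pos": TCP position; "eef_rot": TCP orientation; "wrist_force": force on the tool from outside, world axes, zero at the start; "torque": the same for the moment, N m; "opening": finger opening in m; "finger_force": force on a finger pad.
Only numpy, scipy, OpenCV 4.12 (cv2) and the standard library are available. Lean on these libraries where they do the work, as an engineer would, in place of code of your own. Each camera call takes 0.05 s, during which the arm holds its last target. There are 200 camera calls.

TASK

Start the red-light drawing session at the astronomy table: on the power box press the red rocker to ON (far end down), then press the white rocker to OFF (near end down), so that the table is never without light, and then press the orange start button of the desk timer all the way in and let it come out again. Press with the fingertips only; pick up nothing, leave the green and blue rockers as they are, and leave the timer and everything else standing where it is.

Things in the scene. Friction and masses are not known exactly. Their poses are not given: they have to be found in the camera images.
- powerbox: grey 12 V power box, fixed, 200 mm (x) x 280 (y) x 120 tall. Origin: centre of its underside; +x points to its far side. On its top, to the front, a black panel (top face 122 mm above the table) has four rocker switches in a row along y, 50 mm apart, pivots 35 mm in front (-x) of the box's centre, in an order that changes from run to run. Rubber grips stand out 19 mm at its ends
- sw_red (a joint): Red rocker (red lamp), OFF at the start. Hinge angle, rad: +0.20 ON, far end (+x of the box, small black window) down; -0.20 OFF, near end down. Stiff: stays where it is left, so press the raised half straight down, 4 to 8 N, until it stops. V-shaped, 44 mm long (box x), 21 wide; the lowered half lies level 9 mm above the panel, the raised end stands 17 mm above it, the 54 x 29 mm bezel 4 mm
- sw_white (a joint): White rocker (white lamp), ON at the start. Hinge angle, rad: +0.20 ON, far end (+x of the box, small black window) down; -0.20 OFF, near end down. Stiff: stays where it is left, so press the raised half straight down, 4 to 8 N, until it stops. V-shaped, 44 mm long (box x), 21 wide; the lowered half lies level 9 mm above the panel, the raised end stands 17 mm above it, the 54 x 29 mm bezel 4 mm
- sw_green (a joint): Green rocker (telescope mount), ON, to be left. Hinge angle, rad: +0.20 ON, far end (+x of the box, small black window) down; -0.20 OFF, near end down. Stiff: stays where it is left, so press the raised half straight down, 4 to 8 N, until it stops. V-shaped, 44 mm long (box x), 21 wide; the lowered half lies level 9 mm above the panel, the raised end stands 17 mm above it, the 54 x 29 mm bezel 4 mm
- sw_blue (a joint): Blue rocker (dew heater), OFF, to be left. Hinge angle, rad: +0.20 ON, far end (+x of the box, small black window) down; -0.20 OFF, near end down. Stiff: stays where it is left, so press the raised half straight down, 4 to 8 N, until it stops. V-shaped, 44 mm long (box x), 21 wide; the lowered half lies level 9 mm above the panel, the raised end stands 17 mm above it, the 54 x 29 mm bezel 4 mm
- sw_red_on (a point): point on the top face of the red rocker's far half, 16 mm from the pivot, where one presses to switch it ON; it moves with the rocker and sinks about 6 mm as the rocker goes over
- sw_red_off (a point): point on the top face of the red rocker's near half, 16 mm from the pivot, where one presses to switch it OFF; it moves with the rocker and sinks about 6 mm as the rocker goes over
- sw_white_on (a point): point on the top face of the white rocker's far half, 16 mm from the pivot, where one presses to switch it ON; it moves with the rocker and sinks about 6 mm as the rocker goes over
- sw_white_off (a point): point on the top face of the white rocker's near half, 16 mm from the pivot, where one presses to switch it OFF; it moves with the rocker and sinks about 6 mm as the rocker goes over
- timer: flat white desk timer, 66 mm (x) x 104 mm (y), case 34 mm tall, about 0.26 kg, loose on rubber feet. Origin: centre of its underside. It has a display on its +y half and a round orange start button on its -y half
- timer_button (a joint): travel of the timer's orange start button, m: 0 = out, 0.005 = fully in; it springs back. About 4 N presses it fully in
- timer_button_top (a point): centre of the top face of the orange start button (33 mm diameter), 46 mm above the table when out; pressed straight down
- eyepiece_a: black eyepiece standing on the rubber mat on top of the power box, behind the switches: 40 mm diameter, 55 mm tall. Bystander. Origin: centre of its underside
- eyepiece_b: black eyepiece standing beside the desk timer: 44 mm diameter, 65 mm tall. Bystander. Origin: centre of its underside
- eraser: white eraser with a blue sleeve, 22 x 48 x 13 mm, lying near the timer. Bystander. Origin: centre of its underside
- bottle: glass water bottle with a steel cap, 68 mm diameter, 220 mm tall. Bystander. Origin: centre of its underside
- lens_can: black lens container, 80 mm diameter, 105 mm tall. Bystander. Origin: centre of its underside
- mug: blue mug, 80 mm diameter, 92 mm tall, handle towards its +y. Bystander. Origin: centre of its underside
- magnifier: round magnifying glass lying flat, 76 mm across, 14 mm thick, its black handle runs 133 mm from the origin towards its -y. Bystander. Origin: centre of its underside of the ring
Mind the look-alikes: they are no part of the job. Of the things that look like the timer, the smaller one is meant.

How it is judged:
By the outcome, as a careful person would: the job done as asked, in the order asked, and still so for the second after the job is handed in, with the robot touching nothing.
It also fails if it takes over 40 s, if anything falls off the work surface, if the arm or the gripper's body presses on something with over 40 N, if the wrist force passes 120 N, or if a joint passes its speed limit or range.

## Working session

There is one attempt and no reset: what is moved stays moved. The work goes in short steps, Python scripts to look and compute and a tool call to move; the robot and the scene stay as the last step left them, time stands still between calls to the robot, and variables do not carry over. Pictures are saved under pics/ and viewed, at most 10 in all, crops included, and the job is handed in when it is done.

Besides the shell and the picture viewer there is one more tool, called after "Emit:" as name(argument=value, ...) on one line, values as JSON. play_rows: Moves the arm, as the interface text tells. Shifts and turns lie within -1 to 1; 1 stands for 0.25 m of shift or pi rad of turn. Its arguments: {"type":"object","properties":{"deltas":{"type":"string"},"force":{"type":"number"}},"required":["deltas"]}

```bash
mkdir -p pics
python3 - <<'E'
from bench import r
import cv2,numpy as np
s=r.observe(); print(s['time'],s['eef_pos'],s['eef_rot'],s['opening'])
for n in('scene','side'):
    im=r.read_camera(n); cv2.imwrite(f'pics/{n}0.png',im[:,:,::-1]); p=r.camera_params(n); print(n,{k:np.round(v,4) for k,v in p.items()})
p=r.camera_params('wrist');print({k:np.round(v,4) for k,v in p.items()})
E
```

```text
0.0 [ 0.21519765 -0.58619634  0.23051859] [-3.09159578e+00 -5.49473785e-01  4.14879823e-04] 0.08551072539604541
scene {'fx': np.float64(526.1669), 'fy': np.float64(526.1669), 'cx': np.float64(315.1627), 'cy': np.float64(241.6862), 'extrinsics': array([[-0.1586, -0.7691,  0.6192,  1.3608],
       [ 0.9873, -0.125 ,  0.0976,  0.1313],
       [ 0.0024,  0.6268,  0.7792,  1.0448],
       [ 0.    ,  0.    ,  0.    ,  1.    ]])}
side {'fx': np.float64(508.642), 'fy': np.float64(508.642), 'cx': np.float64(324.3027), 'cy': np.float64(243.6034), 'extrinsics': array([[-0.9912,  0.0822, -0.1035,  0.4478],
       [-0.1316, -0.6859,  0.7157,  0.9939],
       [-0.0121,  0.723 ,  0.6907,  1.101 ],
       [ 0.    ,  0.    ,  0.    ,  1.    ]])}
{'fx': np.float64(371.6483), 'fy': np.float64(371.6483), 'cx': np.float64(320.457), 'cy': np.float64(243.9819), 'hand_eye': array([[ 9.000e-04,  9.616e-01,  2.746e-01,  7.000e-02],
       [ 1.000e+00, -9.000e-04, -2.000e-04,  5.000e-04],
       [ 1.000e-04,  2.746e-01, -9.616e-01, -1.430e-01],
       [ 0.000e+00,  0.000e+00,  0.000e+00,  1.000e+00]])}
```

View pics/scene0.png

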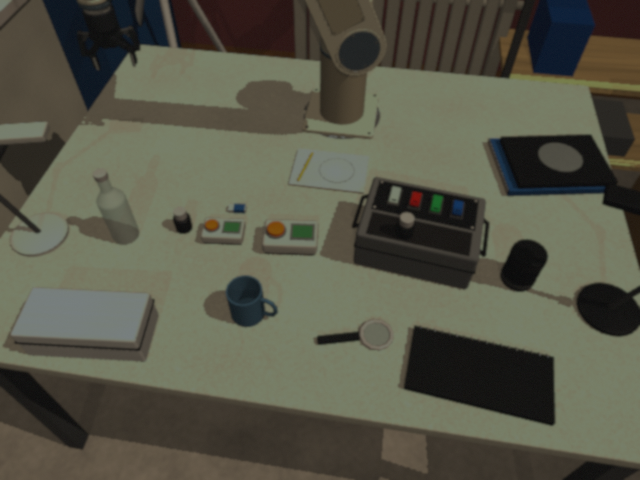

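View pics/side0.png

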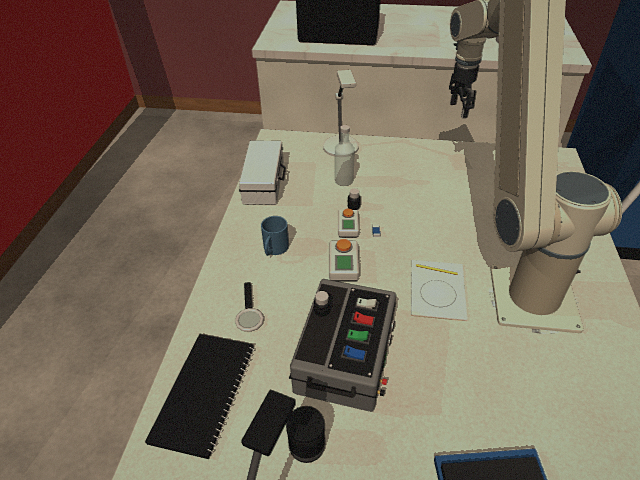

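Candidates, from the scene view:
- **Timers:** small one at (222,230) with its button at (212,225), larger look-alike at (290,236) with its button at (276,229). I choose the small one.
- **Rockers:** white (395,195), red (416,200), green (437,204), blue (457,208). The side view shows them in the same order, at (367,303), (363,320), (357,337) and (354,354).

Next I'll measure both and take a close crop.

```bash
cat > h.py <<'E'
from bench import r
import cv2,numpy as np
from scipy.spatial.transform import Rotation as R
def ray(n,u,v,s=None):
    p=r.camera_params(n); x=(u-p['cx'])/p['fx']; y=(v-p['cy'])/p['fy']
    if n=='wrist':
        t=np.hypot(x,y); k=np.sin(t)/max(t,1e-9); d=np.array([x*k,-y*k,-np.cos(t)])
        T=np.eye(4); T[:3,:3]=R.from_rotvec(s['eef_rot']).as_matrix(); T[:3,3]=s['eef_pos']; E=T@p['hand_eye']
    else: d=np.array([x,-y,-1.]); E=p['extrinsics']
    return E[:3,3],E[:3,:3]@d
def plane(n,u,v,z,s=None):
    o,d=ray(n,u,v,s); return o+d*(z-o[2])/d[2]
def two(a,b):
    (o,d),(q,e)=a,b; d=d/np.linalg.norm(d); e=e/np.linalg.norm(e)
    t=np.linalg.lstsq(np.c_[d,-e],q-o,rcond=None)[0]; A=o+d*t[0]; B=q+e*t[1]
    return (A+B)/2,np.linalg.norm(A-B)
HSV={'red':((174,120,60),(5,255,255)),'green':((45,120,60),(75,255,255)),'blue':((100,120,50),(130,255,255)),'orange':((6,140,80),(18,255,255)),'white':((0,0,110),(179,70,255))}
def blobs(im,c,roi,amin=15):
    h=cv2.cvtColor(im,cv2.COLOR_RGB2HSV); lo,hi=HSV[c]
    if lo[0]>hi[0]: m=cv2.inRange(h,(lo[0],)+lo[1:],(179,)+hi[1:])|cv2.inRange(h,(0,)+lo[1:],hi)
    else: m=cv2.inRange(h,lo,hi)
    k=np.zeros_like(m); x0,y0,x1,y1=roi; k[y0:y1,x0:x1]=m[y0:y1,x0:x1]
    n,_,st,ce=cv2.connectedComponentsWithStats(k)
    return sorted([(int(st[i,4]),*np.round(ce[i],1),*map(int,st[i,:4])) for i in range(1,n) if st[i,4]>=amin],reverse=True)
E
python3 - <<'E'
from h import *
A={n:cv2.imread(f'pics/{n}0.png')[:,:,::-1].copy() for n in('scene','side')}
roi={'scene':(380,180,475,225),'side':(340,290,385,365)}
rt={'scene':(195,210,300,245),'side':(330,200,365,260)}
for c in('white','red','green','blue','orange'):
    b={}
    for n in A:
        b[n]=blobs(A[n],c,(rt if c=='orange' else roi)[n])[:3]
        for q in b[n][:2]: print(c,n,q, plane(n,q[1],q[2],.046 if c=='orange' else .135).round(4))
    if c!='orange': print('   two',two(*[ray(n,*b[n][0][1:3]) for n in A]))
S=A['scene'][170:260,190:490]; D=A['side'][190:370,320:400]
cv2.imwrite('pics/crop.png',np.vstack([cv2.resize(S,(780,234),interpolation=2)[:,:,::-1],np.hstack([cv2.resize(D,(160,360),interpolation=2)[:,:,::-1],np.zeros((360,620,3),np.uint8)])]))
E
```

```text
white scene (626, np.float64(448.5), np.float64(184.8), 399, 180, 76, 16) [0.4104 0.3094 0.135 ]
white scene (85, np.float64(395.0), np.float64(193.1), 391, 187, 9, 13) [0.4594 0.1827 0.135 ]
white side (147, np.float64(366.3), np.float64(302.6), 357, 298, 19, 11) [0.4629 0.1882 0.135 ]
   two (array([0.47442358, 0.28151398, 0.21978684]), np.float64(0.04341741927291594))
red scene (152, np.float64(415.4), np.float64(198.3), 410, 191, 12, 16) [0.4688 0.2317 0.135 ]
red side (176, np.float64(362.9), np.float64(318.4), 353, 311, 21, 14) [0.4674 0.2376 0.135 ]
   two (array([0.46659414, 0.23302932, 0.13112058]), np.float64(0.0030459241902726676))
green scene (158, np.float64(436.3), np.float64(202.9), 431, 195, 12, 17) [0.4759 0.281  0.135 ]
green side (175, np.float64(358.0), np.float64(334.8), 348, 329, 21, 12) [0.4749 0.2865 0.135 ]
   two (array([0.47415168, 0.28248689, 0.13159572]), np.float64(0.003066795422789929))
blue scene (134, np.float64(457.5), np.float64(206.6), 453, 200, 11, 15) [0.4798 0.3304 0.135 ]
blue side (193, np.float64(354.1), np.float64(352.7), 344, 345, 21, 15) [0.4795 0.3364 0.135 ]
   two (array([0.47848497, 0.33221782, 0.13158497]), np.float64(0.0038347043282803213))
orange scene (196, np.float64(275.4), np.float64(228.5), 267, 222, 17, 15) [ 0.5414 -0.098   0.046 ]
orange scene (107, np.float64(211.2), np.float64(224.6), 205, 220, 13, 10) [ 0.5546 -0.259   0.046 ]
orange side (138, np.float64(343.3), np.float64(244.6), 337, 239, 14, 12) [ 0.5488 -0.1016  0.046 ]
orange side (67, np.float64(347.6), np.float64(212.2), 343, 208, 10, 9) [ 0.5508 -0.2525  0.046 ]
```

View pics/crop.png

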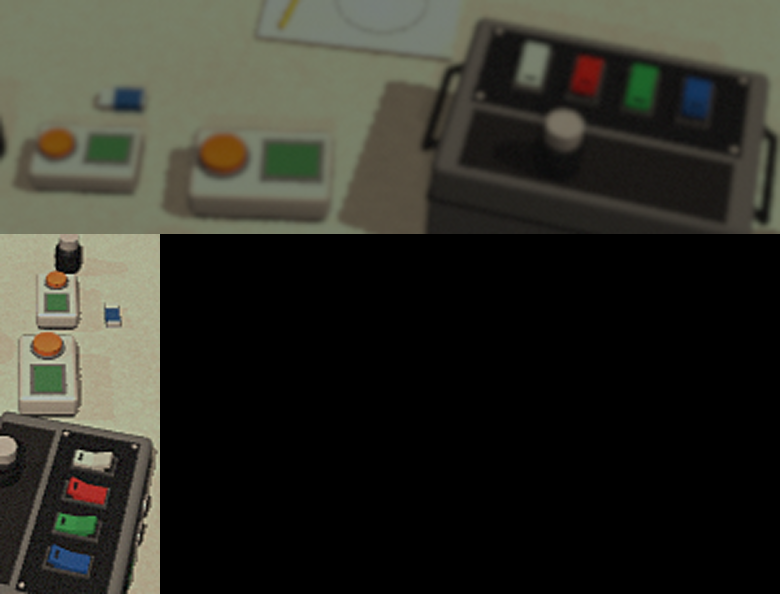

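The small timer's button is at crop (57,143), left of the larger look-alike at (224,153). The rocker order along +y is white, red, green, blue. The heights check out, with rockers triangulated at 0.131. I'll add a delta calculator and start moving.

```bash
cat >> h.py <<'E'
def delta(p,yaw,s=None):
    "tool-frame shift (0.25 m units) and turn (pi units) to world p, tool pointing down with tool x at yaw"
    s=s or r.observe(); M=R.from_rotvec(s['eef_rot'])
    G=R.from_euler('z',yaw)*R.from_rotvec([np.pi,0,0])
    print('shift',(M.inv().apply(np.array(p)-s['eef_pos'])/.25).round(4),'turn',((M.inv()*G).as_rotvec()/np.pi).round(4))
E
python3 - <<'E'
from h import *
print('bottle',plane('scene',125,240,0),'eyeA',plane('scene',407,219,.175),'eyeB',plane('scene',183,230,.0))
delta([.36,-.40,.30],-.119); delta([.44,-.27,.28],-.119)
E
```

```text
bottle [ 0.60294038 -0.47942373  0.        ] eyeA [0.57395039 0.21158387 0.175     ] eyeB [ 0.54710393 -0.34390049  0.        ]
shift [ 0.8003 -0.5002 -0.2768] turn [-5.000e-04  1.000e-04  1.498e-01]
shift [ 1.2799 -0.8779 -0.1962] turn [-5.000e-04  1.000e-04  1.498e-01]
```

Emit:
play_rows(deltas="0 0.4 -0.25 -0.2 0 0 0.05; 0 0.8 -0.5 -0.28 0 0 0.15; 0 0.8 -0.5 -0.28 0 0 0.15; 0 0.8 -0.5 -0.28 0 0 0.15; 0 0.8 -0.5 -0.28 0 0 0.15; 0 0.8 -0.5 -0.28 0 0 0.15; 0 0.8 -0.5 -0.28 0 0 0.15")

```text
time: 0.8
eef_pos: [0.3607, -0.3997, 0.3015]
eef_rot: [3.136, -0.183, 0.0]
wrist_force: [-0.7, 0.3, -0.0]
opening: 0.0003
finger_force: 0.0
```

Run:
```python
from h import *
delta([.45,-.27,.28],-.119)
```

```text
shift [ 0.2944 -0.5567  0.0857] turn [ 0.0002 -0.      0.0007]
```

Emit:
play_rows(deltas="0 0.3 -0.55 0.08 0 0 0; 0 0.3 -0.55 0.08 0 0 0; 0 0.3 -0.55 0.08 0 0 0; 0 0.3 -0.55 0.08 0 0 0; 0 0.3 -0.55 0.08 0 0 0; 0 0.3 -0.55 0.08 0 0 0")

```text
time: 1.4
eef_pos: [0.4502, -0.2742, 0.281]
eef_rot: [3.136, -0.189, -0.001]
wrist_force: [-0.6, -1.3, 0.9]
opening: -0.0001
finger_force: 0.0
```

Run:
```python
from h import *
s=r.observe(); im=r.read_camera('wrist'); cv2.imwrite('pics/w1.png',im[:,:,::-1])
for b in blobs(im,'orange',(0,0,640,480),100)[:4]:
    u,v=b[3]+b[5]/2,b[4]+b[6]/2
    print(b,plane('wrist',b[1],b[2],.046,s).round(4), 'diam',np.linalg.norm(plane('wrist',b[3],b[2],.046,s)-plane('wrist',b[3]+b[5],b[2],.046,s)))
delta([.42,.0,.28],-.119); delta([.42,.2,.26],-.119)
```

```text
(1094, np.float64(141.7), np.float64(144.9), 125, 125, 35, 41) [ 0.5468 -0.0904  0.046 ] diam 0.04442733884127585
(823, np.float64(294.9), np.float64(115.1), 279, 100, 33, 32) [ 0.5487 -0.2605  0.046 ] diam 0.03313715719647354
shift [-0.2522 -1.0751  0.0044] turn [ 0.0001  0.0002 -0.0007]
shift [-0.3489 -1.8692  0.0842] turn [ 0.0001  0.0002 -0.0007]
```

View pics/w1.png

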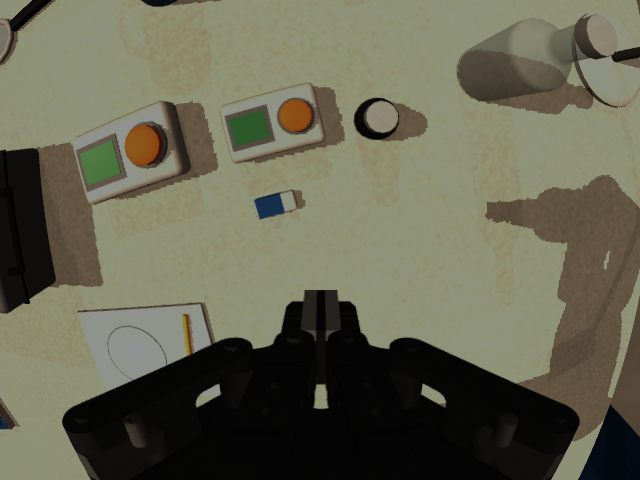

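The wrist view shows the small timer's button at (295,115). It measures 33 mm across, which confirms the choice; the look-alike at (142,145) measures 44 mm. Eyepiece B is at (377,118). On to the box.

Emit:
play_rows(deltas="0 -0.25 -0.95 0 0 0 0; 0 -0.25 -0.95 0 0 0 0; 0 -0.25 -0.95 0 0 0 0; 0 -0.25 -0.95 0 0 0 0; 0 -0.25 -0.95 0 0 0 0; 0 -0.25 -0.95 0 0 0 0")

```text
time: 2.05
eef_pos: [0.416, -0.0271, 0.2815]
eef_rot: [-3.135, 0.183, 0.0]
wrist_force: [0.9, -0.4, -0.1]
opening: 0.0001
finger_force: 0.0
```

Emit:
play_rows(deltas="0 -0.1 -0.94 0.08 0 0 0; 0 -0.1 -0.94 0.08 0 0 0; 0 -0.1 -0.94 0.08 0 0 0; 0 -0.1 -0.94 0.08 0 0 0; 0 -0.1 -0.94 0.08 0 0 0; 0 -0.1 -0.94 0.08 0 0 0; 0 -0.1 -0.94 0.08 0 0 0")

```text
time: 2.75
eef_pos: [0.421, 0.2059, 0.2612]
eef_rot: [3.135, -0.187, -0.0]
wrist_force: [-0.5, -0.2, -1.3]
opening: -0.0
finger_force: 0.0
```

Run:
```python
from h import *
s=r.observe(); im=r.read_camera('wrist'); cv2.imwrite('pics/w2.png',im[:,:,::-1])
print(s['eef_pos'])
for c in('red','green','blue','white'):
  for b in blobs(im,c,(0,0,640,330),200)[:4]:
    print(c,b,plane('wrist',b[1],b[2],.133,s).round(4))
```

```text
[0.42096044 0.20585313 0.26117502]
red (1819, np.float64(276.9), np.float64(180.8), 260, 150, 33, 62) [0.4654 0.2324 0.133 ]
green (1601, np.float64(211.4), np.float64(179.8), 197, 148, 29, 62) [0.4732 0.2818 0.133 ]
green (1299, np.float64(529.0), np.float64(82.7), 508, 64, 43, 39) [0.527  0.0251 0.133 ]
green (354, np.float64(631.5), np.float64(88.3), 622, 78, 18, 23) [ 0.53   -0.1014  0.133 ]
blue (1338, np.float64(152.2), np.float64(184.1), 135, 155, 32, 58) [0.4778 0.3316 0.133 ]
blue (232, np.float64(627.1), np.float64(154.5), 619, 146, 16, 19) [ 0.4663 -0.0896  0.133 ]
white (117600, np.float64(322.6), np.float64(176.9), 0, 0, 640, 330) [0.464  0.1988 0.133 ]
white (1699, np.float64(345.0), np.float64(177.9), 331, 147, 30, 62) [0.4614 0.1826 0.133 ]
white (470, np.float64(633.1), np.float64(259.6), 622, 239, 18, 49) [ 0.3591 -0.1104  0.133 ]
```

View pics/w2.png

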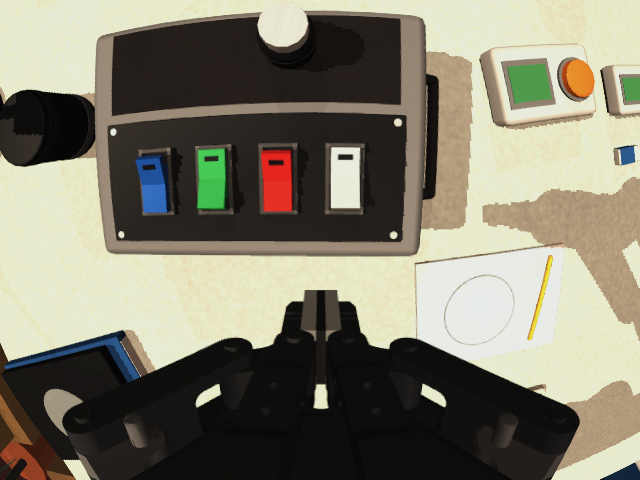

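The wrist view shows blue (152,184), green (211,180), red (277,181) and white (345,178). White and green have the far end down, red and blue the near end down, as described. The positions agree with the earlier ones and sit 50 mm apart. The line fit puts the red pivot at (0.467, 0.232) and the white at (0.461, 0.1825), with yaw −0.11.

Run:
```python
from h import *
delta([.4826,.2304,.155],-.11); delta([.4826,.2304,.130],-.11)
```

```text
shift [ 0.2331 -0.1298  0.4248] turn [ 0.0002  0.     -0.0034]
shift [ 0.2331 -0.1298  0.5248] turn [ 0.0002  0.     -0.0034]
```

Emit:
play_rows(deltas="0 0.23 -0.13 0.2 0 0 0; 0 0.23 -0.13 0.4 0 0 0; 0 0.23 -0.13 0.425 0 0 0; 0 0.23 -0.13 0.425 0 0 0; 0 0.23 -0.13 0.425 0 0 0")

```text
time: 3.3
eef_pos: [0.4815, 0.2304, 0.1554]
eef_rot: [3.135, -0.191, -0.002]
wrist_force: [-0.3, -0.6, -0.3]
opening: -0.0
finger_force: 0.0
```

Emit:
play_rows(deltas="0 0 0 0.04 0 0 0; 0 0 0 0.06 0 0 0; 0 0 0 0.07 0 0 0; 0 0 0 0.08 0 0 0; 0 0 0 0.088 0 0 0; 0 0 0 0.096 0 0 0; 0 0 0 0.096 0 0 0")

```text
time: 4.0
eef_pos: [0.4815, 0.2324, 0.1311]
eef_rot: [-3.135, 0.187, -0.001]
wrist_force: [2.6, 0.5, 3.9]
opening: 0.0
finger_force: 1.7
```

Emit:
play_rows(deltas="0 0 0 0.005 0 0 0; 0 0 0 0.01 0 0 0; 0 0 0 0.01 0 0 0")

```text
time: 4.3
eef_pos: [0.4816, 0.2325, 0.1306]
eef_rot: [-3.135, 0.187, -0.001]
wrist_force: [-3.4, -2.9, 24.5]
opening: 0.0001
finger_force: 12.0
```

The force jumped to 24 N, so the rocker is against its stop. I'll lift and look.

Emit:
play_rows(deltas="0 0 0 -0.1 0 0 0; 0 -0.1 0.1 -0.3 0 0 0; 0 -0.23 0.13 -0.3 0 0 0; 0 -0.23 0.13 -0.3 0 0 0; 0 -0.23 0.13 -0.3 0 0 0")

```text
time: 4.8
eef_pos: [0.4191, 0.2065, 0.2034]
eef_rot: [3.136, -0.187, -0.002]
wrist_force: [0.1, 0.3, 0.1]
opening: -0.0004
finger_force: 0.0
```

Run:
```python
from h import *
s=r.observe(); im=r.read_camera('wrist'); cv2.imwrite('pics/w3.png',im[60:300,100:440,::-1])
print(s['eef_pos'])
for c in('red','green','blue'):
  for b in blobs(im,c,(0,0,450,330),200)[:1]:
    print(c,b,plane('wrist',b[1],b[2],.133,s).round(4))
delta([.4453,.1843,.155],-.11); delta([.4453,.1843,.130],-.11)
```

```text
[0.41913751 0.20650171 0.20338608]
red (2864, np.float64(266.2), np.float64(185.1), 247, 145, 39, 79) [0.4672 0.2322 0.133 ]
green (2369, np.float64(185.4), np.float64(187.0), 168, 148, 36, 76) [0.4732 0.2817 0.133 ]
blue (1837, np.float64(115.9), np.float64(192.3), 95, 156, 40, 71) [0.478  0.3315 0.133 ]
shift [0.1117 0.077  0.1927] turn [ 0.0001  0.0003 -0.0029]
shift [0.1118 0.0769 0.2927] turn [ 0.0001  0.0003 -0.0029]
```

View pics/w3.png

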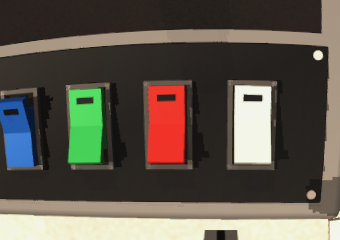

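Red's window at crop (166,97) now sits within its bezel as green's and white's do, and the stop was met at 9 mm above the panel, so red is ON. Next, white's near half.

Emit:
play_rows(deltas="0 0.11 0.077 0.1 0 0 0; 0 0.11 0.077 0.19 0 0 0; 0 0.11 0.077 0.19 0 0 0; 0 0.11 0.077 0.23 0 0 0; 0 0.11 0.077 0.25 0 0 0")

```text
time: 5.35
eef_pos: [0.4454, 0.1846, 0.1406]
eef_rot: [3.136, -0.187, -0.001]
wrist_force: [-0.0, -0.9, 0.3]
opening: 0.0
finger_force: 0.0
```

Emit:
play_rows(deltas="0 0 0 0.01 0 0 0; 0 0 0 0.02 0 0 0; 0 0 0 0.03 0 0 0; 0 0 0 0.038 0 0 0; 0 0 0 0.044 0 0 0; 0 0 0 0.044 0 0 0")

```text
time: 5.95
eef_pos: [0.4452, 0.1846, 0.1308]
eef_rot: [-3.136, 0.187, 0.0]
wrist_force: [-5.3, 0.4, 10.5]
opening: 0.0001
finger_force: 5.4
```

Emit:
play_rows(deltas="0 0 0 0.006 0 0 0; 0 0 0 0.008 0 0 0; 0 0 0 0.008 0 0 0")

```text
time: 6.25
eef_pos: [0.4452, 0.1846, 0.1305]
eef_rot: [-3.135, 0.188, -0.0]
wrist_force: [-12.2, -1.5, 32.8]
opening: 0.0001
finger_force: 16.6
```

Emit:
play_rows(deltas="0 0 0 -0.1 0 0 0; 0 0 0 -0.3 0 0 0; 0 -0.1 0.1 -0.35 0 0 0; 0 -0.1 0.1 -0.35 0 0 0; 0 -0.1 0.1 -0.35 0 0 0")

```text
time: 6.75
eef_pos: [0.4179, 0.1624, 0.2161]
eef_rot: [-3.135, 0.188, -0.003]
wrist_force: [0.1, -0.3, 0.5]
opening: 0.0001
finger_force: 0.0
```

Run:
```python
from h import *
s=r.observe(); im=r.read_camera('wrist'); sd=r.read_camera('side')[280:380,290:400]
c=np.hstack([cv2.resize(im[80:300,80:400],(480,330)),cv2.resize(sd,(318,330)[:1]+(330,),interpolation=2)]); cv2.imwrite('pics/w4.png',c[:,:,::-1])
delta([.44,-.04,.22],-.11); delta([.50,-.25,.15],-.11)
```

```text
shift [ 0.1838  0.7945 -0.019 ] turn [-0.     -0.0001 -0.003 ]
shift [0.5221 1.6    0.261 ] turn [-0.     -0.0001 -0.003 ]
```

View pics/w4.png

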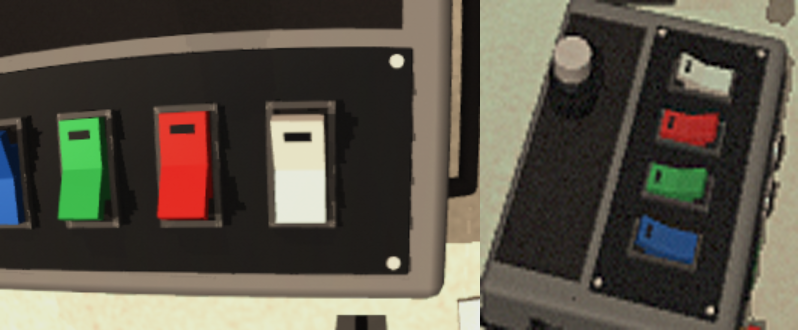

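White's far half at (298,135) is now raised and shaded, so it is OFF. Red at (183,163) matches green, so it is ON. Green and blue are unchanged. Now the timer.

Emit:
play_rows(deltas="0 0.18 0.8 -0.02 0 0 0; 0 0.18 0.8 -0.02 0 0 0; 0 0.18 0.8 -0.02 0 0 0; 0 0.18 0.8 -0.02 0 0 0; 0 0.18 0.8 -0.02 0 0 0; 0 0.18 0.8 -0.02 0 0 0")

```text
time: 7.45
eef_pos: [0.4388, -0.0427, 0.2198]
eef_rot: [-3.135, 0.193, 0.002]
wrist_force: [-0.5, -1.0, 0.5]
opening: -0.0001
finger_force: 0.0
```

Emit:
play_rows(deltas="0 0.28 0.8 0.1 0 0 0; 0 0.28 0.8 0.1 0 0 0; 0 0.28 0.8 0.1 0 0 0; 0 0.28 0.8 0.2 0 0 0; 0 0.28 0.8 0.2 0 0 0; 0 0.28 0.8 0.2 0 0 0")

```text
time: 8.05
eef_pos: [0.4841, -0.2484, 0.1683]
eef_rot: [-3.134, 0.189, 0.005]
wrist_force: [0.1, 0.4, -0.6]
opening: 0.0002
finger_force: 0.0
```

Run:
```python
from h import *
s=r.observe(); im=r.read_camera('wrist'); cv2.imwrite('pics/w5.png',im[:,:,::-1]); print(s['eef_pos'])
for b in blobs(im,'orange',(0,0,640,480),300)[:3]: print(b,plane('wrist',b[1],b[2],.045,s).round(4))
delta([.55,-.259,.065],-.11); delta([.55,-.259,.046],-.11)
```

```text
[ 0.4841056  -0.24839619  0.16831005]
(1961, np.float64(113.2), np.float64(185.9), 91, 159, 46, 55) [ 0.5457 -0.0885  0.045 ]
(1666, np.float64(326.4), np.float64(146.5), 303, 124, 47, 46) [ 0.5487 -0.2605  0.045 ]
shift [0.2695 0.016  0.4156] turn [-0.0005  0.0009 -0.0031]
shift [0.2697 0.0161 0.4916] turn [-0.0005  0.0009 -0.0031]
```

View pics/w5.png

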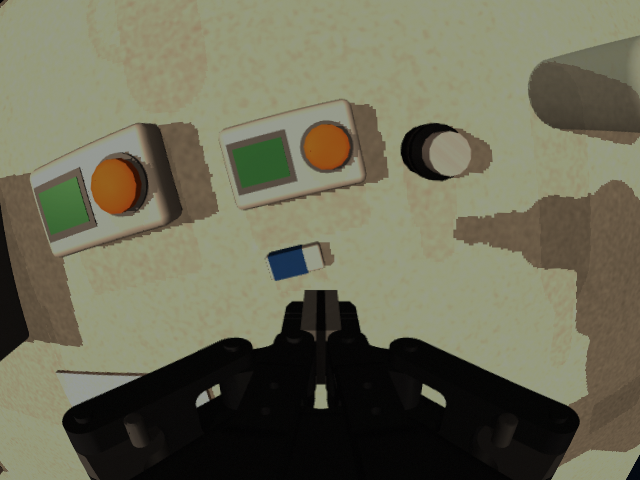

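The small timer's button at (326,146) again measures (0.549, −0.2605), and the timer hasn't moved. I'll descend on it.

Emit:
play_rows(deltas="0 0.26 0.02 0.15 0 0 0; 0 0.265 0.022 0.3 0 0 0; 0 0.265 0.022 0.4 0 0 0; 0 0.265 0.022 0.415 0 0 0; 0 0.265 0.022 0.415 0 0 0; 0 0.265 0.022 0.44 0 0 0; 0 0.265 0.022 0.46 0 0 0; 0 0.265 0.022 0.46 0 0 0")

```text
time: 8.9
eef_pos: [0.5492, -0.2617, 0.0563]
eef_rot: [3.136, -0.188, 0.001]
wrist_force: [-0.2, -0.0, 0.5]
opening: -0.0005
finger_force: 0.0
```

Emit:
play_rows(deltas="0 0 0 0.01 0 0 0; 0 0 0 0.02 0 0 0; 0 0 0 0.03 0 0 0; 0 0 0 0.038 0 0 0; 0 0 0 0.044 0 0 0; 0 0 0 0.044 0 0 0")

```text
time: 9.5
eef_pos: [0.5491, -0.2618, 0.0444]
eef_rot: [-3.136, 0.187, 0.0]
wrist_force: [-0.6, 0.7, 2.4]
opening: -0.0001
finger_force: 1.1
```

Emit:
play_rows(deltas="0 0 0 0.006 0 0 0; 0 0 0 0.01 0 0 0; 0 0 0 0.014 0 0 0; 0 0 0 0.016 0 0 0; 0 0 0 0.016 0 0 0")

```text
time: 10.0
eef_pos: [0.5492, -0.2618, 0.041]
eef_rot: [3.136, -0.187, 0.0]
wrist_force: [-1.3, 0.1, 7.4]
opening: 0.0001
finger_force: 3.6
```

Emit:
play_rows(deltas="0 0 0 0.004 0 0 0; 0 0 0 0.006 0 0 0; 0 0 0 0.006 0 0 0")

```text
time: 10.3
eef_pos: [0.5492, -0.2618, 0.0408]
eef_rot: [3.136, -0.188, 0.0]
wrist_force: [-6.6, 1.7, 18.5]
opening: 0.0003
finger_force: 9.6
```

Emit:
play_rows(deltas="0 0 0 -0.02 0 0 0; 0 0 0 -0.05 0 0 0; 0 0 0 -0.25 0 0 0; 0 -0.2 0 -0.5 0 0 0; 0 -0.3 0 -0.5 0 0 0; 0 -0.3 0 -0.5 0 0 0; 0 -0.3 0 -0.5 0 0 0")

```text
time: 11.0
eef_pos: [0.4747, -0.253, 0.165]
eef_rot: [3.135, -0.189, 0.003]
wrist_force: [-0.4, 0.0, -0.4]
opening: -0.0002
finger_force: 0.0
```

Run:
```python
from h import *
s=r.observe(); im=r.read_camera('wrist'); sd=r.read_camera('side')
cv2.imwrite('pics/end.png',np.hstack([im[:300,60:500],cv2.resize(sd[180:380,300:400],(150,300),interpolation=2)])[:,:,::-1])
for b in blobs(im,'orange',(0,0,640,480),300)[:3]: print(b,plane('wrist',b[1],b[2],.045,s).round(4))
```

```text
(1951, np.float64(104.0), np.float64(176.4), 82, 149, 45, 56) [ 0.5461 -0.0883  0.045 ]
(1694, np.float64(318.1), np.float64(135.1), 295, 113, 47, 45) [ 0.5487 -0.2605  0.045 ]
```

View pics/end.png

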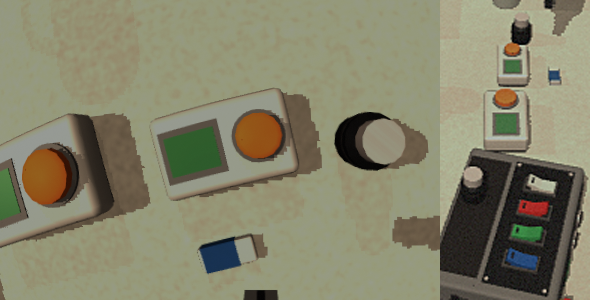

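The timer hasn't moved: its button at crop (258,134) still measures (0.5487, −0.2605), and it is back out. The rockers are as wanted and the arm is clear.

```bash
python3 -c "
from bench import r
print(r.close_job())"
```

```text
the job is handed in; nothing more can be done
None
```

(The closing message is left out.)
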